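# Move the punches to the new stand in reverse order

### The job

Move the four punches from the saddles on the wooden board to the steel stand, one to a notch and in the reverse order: seen from the robot, the one now at the left end goes in the right-end notch, the second from the left goes second from the right, and so on. Lay each level in its notch across both rails, with its middle about midway between the rails (its tip may point either way), and leave them all released and still.

Things in the scene. Friction and masses are not known exactly. Their poses are not given: they have to be found in the camera images.
- doming_punch: the shortest and thickest punch: pale grey steel, 100 mm long, 15 mm thick; about 90 g. Starts in its own saddle on the wooden board; grip it from above at its middle, between the saddle's arms. Origin: middle of its length, on its underside (about 7.5 mm below its axis); its y axis runs along its length, z up at the start
- drift_punch: a black punch, 130 mm long, 12 mm thick, tapering to one end; about 60 g. Starts in its own saddle on the wooden board; grip it from above at its middle, between the saddle's arms. Origin: middle of its length, on its underside (about 6.0 mm below its axis); its y axis runs along its length, z up at the start
- centre_punch: a dark grey steel punch, 110 mm long, 10 mm thick, tapering to a point; about 60 g. Starts in its own saddle on the wooden board; grip it from above at its middle, between the saddle's arms. Origin: middle of its length, on its underside (about 5.0 mm below its axis); its y axis runs along its length, z up at the start
- scriber: the thinnest and longest: a brass-coloured scriber, 140 mm long, 8 mm thick, tapering to a point; about 30 g. Starts in its own saddle on the wooden board; grip it from above at its middle, between the saddle's arms. Origin: middle of its length, on its underside (about 4.0 mm below its axis); its y axis runs along its length, z up at the start
- doming_punch_saddle: fixed saddle where the doming punch starts (all four look alike): wood foot 84 x 44 x 10 mm, two aluminium V arms 12 mm thick, their middles at x = -31 and +31 mm (50 mm free between). Notch along x, bottom 43 mm above the origin (55 mm above the bench), flanks rising 25 degrees to 22 mm either side. Origin: centre of its underside, on the board
- drift_punch_saddle: fixed saddle where the drift punch starts (all four look alike): wood foot 84 x 44 x 10 mm, two aluminium V arms 12 mm thick, their middles at x = -31 and +31 mm (50 mm free between). Notch along x, bottom 43 mm above the origin (55 mm above the bench), flanks rising 25 degrees to 22 mm either side. Origin: centre of its underside, on the board
- centre_punch_saddle: fixed saddle where the centre punch starts (all four look alike): wood foot 84 x 44 x 10 mm, two aluminium V arms 12 mm thick, their middles at x = -31 and +31 mm (50 mm free between). Notch along x, bottom 43 mm above the origin (55 mm above the bench), flanks rising 25 degrees to 22 mm either side. Origin: centre of its underside, on the board
- scriber_saddle: fixed saddle where the scriber starts (all four look alike): wood foot 84 x 44 x 10 mm, two aluminium V arms 12 mm thick, their middles at x = -31 and +31 mm (50 mm free between). Notch along x, bottom 43 mm above the origin (55 mm above the bench), flanks rising 25 degrees to 22 mm either side. Origin: centre of its underside, on the board
- old_board: fixed wooden board 115 x 270 x 12 mm under the four saddles, which stand in a row at y = -90, -30, +30, +90 mm in its frame, x = 0; which stands where varies. May be left or right of the stand. Origin: centre of its underside, on the bench; z up, x away from the robot, y to the robot's left (both within 20 degrees)
- steel_stand: fixed dark steel stand, empty at first: foot 90 x 250 x 6 mm, two rails with middles at x = -31 and +31 mm, each topped by a 12 mm wide bright zigzag strip; four V notches at y = -90, -30, +30, +90 mm, bottoms 55 mm above the bench, flanks 25 degrees, crests 14 mm higher. Origin: centre of its underside, on the bench; z up, x away from the robot, y to its left (both within 20 degrees)
Mind the look-alikes: they are no part of the job. Leave any blue look-alike of the centre_punch alone.

How it is judged:
At the end, for the whole second after the job is handed in: Each punch lies in the stand's notch that mirrors its starting place (began at y on the board: within 12 mm of -y on the stand), across both rails (within 0.12 rad of the stand's x), at notch height, its middle within 15 mm of midway between the rails, released and still (under 0.02 m/s) (((y of doming_punch_saddle in the frame of old_board between -0.11 and -0.07 m and y of doming_punch in the frame of steel_stand between 0.078 and 0.102 m) or (y of doming_punch_saddle in the frame of old_board between -0.05 and -0.01 m and y of doming_punch in the frame of steel_stand between 0.018 and 0.042 m) or (y of doming_punch_saddle in the frame of old_board between 0.01 and 0.05 m and y of doming_punch in the frame of steel_stand between -0.042 and -0.018 m) or (y of doming_punch_saddle in the frame of old_board between 0.07 and 0.11 m and y of doming_punch in the frame of steel_stand between -0.102 and -0.078 m)) and x of doming_punch in the frame of steel_stand between -0.015 and 0.015 m and z of doming_punch in the frame of steel_stand between 0.05 and 0.0755 m and angle between the y axis of each of doming_punch, drift_punch, centre_punch, scriber and the x axis of steel_stand, either way round below 0.12 rad and linear speed of each of doming_punch, drift_punch, centre_punch, scriber below 0.02 m/s and contact force between each of doming_punch, drift_punch, centre_punch, scriber and the fingers below 0.05 N and ((y of drift_punch_saddle in the frame of old_board between -0.11 and -0.07 m and y of drift_punch in the frame of steel_stand between 0.078 and 0.102 m) or (y of drift_punch_saddle in the frame of old_board between -0.05 and -0.01 m and y of drift_punch in the frame of steel_stand between 0.018 and 0.042 m) or (y of drift_punch_saddle in the frame of old_board between 0.01 and 0.05 m and y of drift_punch in the frame of steel_stand between -0.042 and -0.018 m) or (y of drift_punch_saddle in the frame of old_board between 0.07 and 0.11 m and y of drift_punch in the frame of steel_stand between -0.102 and -0.078 m)) and x of drift_punch in the frame of steel_stand between -0.015 and 0.015 m and z of drift_punch in the frame of steel_stand between 0.05 and 0.0722 m and ((y of centre_punch_saddle in the frame of old_board between -0.11 and -0.07 m and y of centre_punch in the frame of steel_stand between 0.078 and 0.102 m) or (y of centre_punch_saddle in the frame of old_board between -0.05 and -0.01 m and y of centre_punch in the frame of steel_stand between 0.018 and 0.042 m) or (y of centre_punch_saddle in the frame of old_board between 0.01 and 0.05 m and y of centre_punch in the frame of steel_stand between -0.042 and -0.018 m) or (y of centre_punch_saddle in the frame of old_board between 0.07 and 0.11 m and y of centre_punch in the frame of steel_stand between -0.102 and -0.078 m)) and x of centre_punch in the frame of steel_stand between -0.015 and 0.015 m and z of centre_punch in the frame of steel_stand between 0.05 and 0.07 m and ((y of scriber_saddle in the frame of old_board between -0.11 and -0.07 m and y of scriber in the frame of steel_stand between 0.078 and 0.102 m) or (y of scriber_saddle in the frame of old_board between -0.05 and -0.01 m and y of scriber in the frame of steel_stand between 0.018 and 0.042 m) or (y of scriber_saddle in the frame of old_board between 0.01 and 0.05 m and y of scriber in the frame of steel_stand between -0.042 and -0.018 m) or (y of scriber_saddle in the frame of old_board between 0.07 and 0.11 m and y of scriber in the frame of steel_stand between -0.102 and -0.078 m)) and x of scriber in the frame of steel_stand between -0.015 and 0.015 m and z of scriber in the frame of steel_stand between 0.05 and 0.0678 m); the robot touches nothing.
It also fails if it takes over 96 s, if anything falls off the work surface, if the arm or the gripper's body presses on something with over 40 N, if the wrist force passes 120 N, or if a joint passes its speed limit or range.

### The arm

A 7-joint arm with a two-finger parallel gripper is mounted at the origin on a cart in front of the work surface, level with it; the furniture and walls round the work are solid. World frame = base frame: x ahead of the robot, y to its left, z up, the work surface at z = 0. Lengths are in m, angles in rad, forces in N, time in s.
With the tool pointing down it reaches from about 0.425 to 0.95 m from the base axis. Payload 4.7 kg.
Tool frame: the origin (TCP) lies midway between the tips of the shut fingers; the grasp point (between the pads) lies 19 mm behind it (r.tcp_to_grasp is the distance from the TCP to the grasp point, in m); z points along the fingers, y is the line along which they close (so a half turn about z gives the same grasp; the last joint's range is limited). The gripper opens to 85 mm and grips with 20 to 120 N. Pads are 22 mm wide; open, the fingers measure 114 mm over their backs; the gripper's body (76 mm by 85 mm) begins 54 mm behind the grasp point. The pads swing forward as they close: fully open they stand 13 mm farther back than shut.
Start: joints at [1.098, 0.469, -0.049, 1.532, 0.024, 1.141, -0.082], TCP at [0.29, -0.61, 0.231] pointing down, gripper open.
Joint ranges: [-2.59, 2.59], [-0.33, 1.99], [-1.39, 1.29], [0.1, 2.45], [-1.04, 4.18], [0.21, 1.99], [-2.66, 2.66]. Speed limits (rad/s): [2.57, 2.57, 3.14, 3.14, 3.14, 3.14, 3.14].

### API

Orientations are given as a unit quaternion [w, x, y, z].
In Python, from bench import r, get_image, workorder gives the robot as it stands.
- The arm moves only by the shell command python3 -m creep 'ROWS' [OPENING]. ROWS is JSON, one flat list of numbers, 6 for each row, row after row: the shift along the tool's x, y, z each as a share of 0.25 m, from -1 to 1, then the turn, a rotation vector about the tool's x, y, z each as a share of pi rad, from -1 to 1. A call has 1 to 8 rows; each row is the pose to reach, as a shift and turn from the pose commanded when the call began, along the tool's axes at that moment, turning the shorter way round; what a row does not reach only later rows make up. A row lasts 1/8 s, in which the tool goes at most 62.5 mm and 10.7 degrees, less where a joint would pass 70% of its speed; a pose out of reach is approached as far as the arm can. A call with a number of a shift or a turn outside -1 to 1 is refused whole. A call with a gripper value outside its range is refused whole. OPENING is the opening, from -1 (shut) to 1 (fully open), set as the call begins (- or left out, the last holds). The fingers move at their own pace and stop on an object; the grip force is fixed at half the most. Time passes only in rows, so rows that repeat a pose let the fingers close. It gives the time, the measured TCP pose, the force, the opening and the grip force at its end, in the units of the state.
- r.get_obs(): the state, without advancing time (a new reading comes with each control period).
- get_image(name): name is "side" or "top"; returns a dict with "image" (480x640x3 uint8, red, green, blue), "range_z" (480x640 float32, m along the optical axis (not along the pixel's ray), 0 where there is no reading), "camera_matrix" (3x3 intrinsics, pixels), "distortion" ([k1, k2, p1, p2, k3] as OpenCV has them; the pictures are not rectified), "R" (3x3) and "t" (3): a world point X has camera coordinates R X + t. Camera axes: x right, y down, z forward; pixel columns grow to the right and rows downward; lengths in m; the calibration is good to about 2 mm. A picture is of the moment at which its call begins.
- workorder.hand_in(): hands the job in; it is judged then, once.
The state is a dict: "clock": time; "joint_pos": joint angles; "qvel": joint speeds; "effort": joint torques, N m; "position": TCP position; "orientation": TCP orientation; "contact_force": force on the tool from outside, world axes, zero at the start; "moment": the same for the moment, N m; "finger_gap": finger opening in m; "grasp_force": force on a finger pad.
Only numpy, scipy, OpenCV 4.12 (cv2) and the standard library are available. Lean on these libraries where they do the work, as an engineer would, in place of code of your own. Each camera call takes 0.05 s, during which the arm holds its last target. There are 200 camera calls.

## Working session

There is one attempt and no reset: what is moved stays moved. The work goes in short steps, Python scripts to look and compute and a shell command to move; the robot and the scene stay as the last step left them, time stands still between calls to the robot, and variables do not carry over. Pictures are saved under pics/ and viewed, at most 14 in all, crops included, and the job is handed in when it is done.

```bash
mkdir -p pics && python3 - <<'E'
from bench import r,get_image
import cv2,numpy as np
o=r.get_obs()
print({k:np.round(v,3) for k,v in o.items()})
for n in("top","side"):
    d=get_image(n); cv2.imwrite(f"pics/{n}0.png",d["image"][...,::-1]); np.savez(f"pics/{n}0.npz",**d)
    print(n,np.round(d["camera_matrix"],1).tolist(),d["distortion"],np.round(d["R"],3).tolist(),np.round(-d["R"].T@d["t"],3),(d["range_z"]>0).mean())
E
```

```text
{'clock': np.float64(0.0), 'joint_pos': array([ 1.098,  0.469, -0.049,  1.534,  0.024,  1.141, -0.082]), 'qvel': array([ 0.002,  0.   , -0.   , -0.001, -0.001, -0.001,  0.   ]), 'effort': array([-0.0000e+00, -5.1031e+01, -4.7000e-02, -2.3771e+01,  1.1000e-02,
        8.0000e-03,  0.0000e+00]), 'position': array([ 0.29 , -0.609,  0.23 ]), 'orientation': array([-0.001,  0.975,  0.22 , -0.   ]), 'contact_force': array([0.009, 1.092, 0.091]), 'moment': array([-0.043, -0.005,  0.018]), 'grasp_force': np.float64(0.0), 'finger_gap': np.float64(0.086)}
top [[567.4, 0.0, 322.2], [0.0, 567.4, 240.9], [0.0, 0.0, 1.0]] [0.01550953 0.         0.         0.         0.        ] [[-0.007, -1.0, -0.007], [-0.997, 0.007, -0.073], [0.073, 0.006, -0.997]] [ 0.407 -0.177  1.448] 0.9958072916666667
side [[451.4, 0.0, 318.2], [0.0, 451.4, 235.8], [0.0, 0.0, 1.0]] [-0.05701536  0.          0.          0.          0.        ] [[-0.812, -0.583, 0.013], [-0.325, 0.433, -0.841], [0.485, -0.687, -0.541]] [-0.041  0.62   0.691] 0.9853743489583333
```

View pics/top0.png

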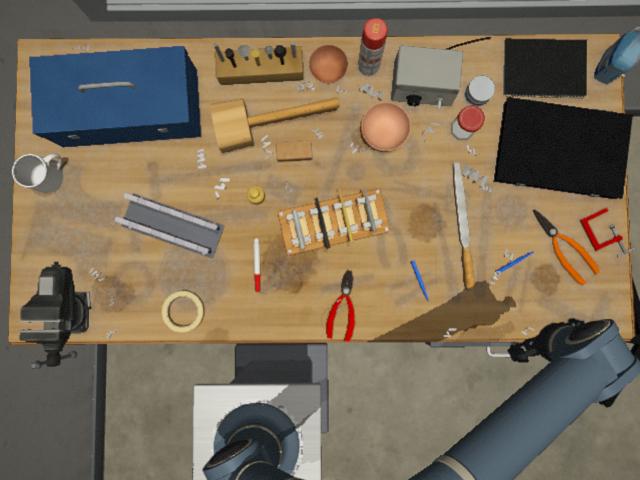

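View pics/side0.png

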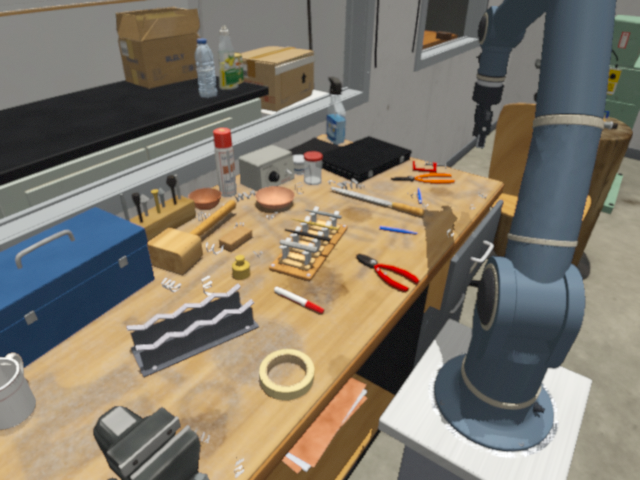

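```bash
cat > h.py <<'E'
import cv2,numpy as np
def world(d):
    K,D,R,t=d["camera_matrix"],d["distortion"],d["R"],d["t"]
    v,u=np.mgrid[0:480,0:640].astype(np.float32)
    n=cv2.undistortPoints(np.stack([u,v],-1).reshape(-1,1,2),K,D).reshape(480,640,2)
    Z=d["range_z"][...,None]
    return (np.concatenate([n*Z,Z],-1)-t)@R
E
python3 - <<'E'
import numpy as np,cv2
from h import *
d=dict(np.load("pics/top0.npz")); W=world(d); Z=W[...,2]; im=d["image"]
def rect(m,name):
    c,s,a=cv2.minAreaRect((W[...,:2][m]*1000).astype(np.float32)); print(name,m.sum(),np.round(c,1),np.round(s,1),round(a,1),"z",np.round(np.percentile(Z[m],[2,50,98])*1000,1))
box=lambda u0,u1,v0,v1:np.pad(np.ones((v1-v0,u1-u0),bool),((v0,480-v1),(u0,640-u1)))
st=box(108,232,185,262); bd=box(272,395,185,258)
print("bench z",np.median(Z[box(400,440,230,250)]))
big=st&(Z>.045); n,l=cv2.connectedComponents(big.astype(np.uint8))
for i in range(1,n):
    if (l==i).sum()>30: rect(l==i,f"rail{i}")
rect(big,"rails"); rect(st&(Z>.003)&(Z<.02),"foot")
rect(bd&(Z>.006)&(Z<.018),"board"); rect(bd&(Z>.006),"board all")
crop=im[180:262,265:400]; cv2.imwrite("pics/c.png",cv2.resize(crop,None,fx=5.5,fy=5.5,interpolation=cv2.INTER_NEAREST)[...,::-1])
h=np.clip(Z[180:262,265:400]/.08*255,0,255).astype(np.uint8)
cv2.imwrite("pics/h.png",cv2.resize(cv2.applyColorMap(h,cv2.COLORMAP_JET),None,fx=5.5,fy=5.5,interpolation=cv2.INTER_NEAREST))
E
```

```text
bench z -0.0006949077340633162
rail4 482 [525.4  67.5] [542.5  25.7] 66.8 z [51.5 61.5 71. ]
rail16 487 [526.3 225.8] [243.2  12.6] 70.4 z [51.7 60.8 70.3]
rails 1000 [505.6  75.2] [541.   74.5] 70.4 z [  51.7   61.4 1448.1]
foot 2727 [561.3 223.9] [317.9 195.8] 89.6 z [ 3.1  5.5 12.7]
board 2330 [ 561.7 -194.9] [311.9 185.1] 89.0 z [ 6.4 11.6 17.6]
board all 4801 [ 530.2 -194.3] [311.9 247.8] 88.9 z [ 6.7 18.6 70.5]
```

View pics/c.png

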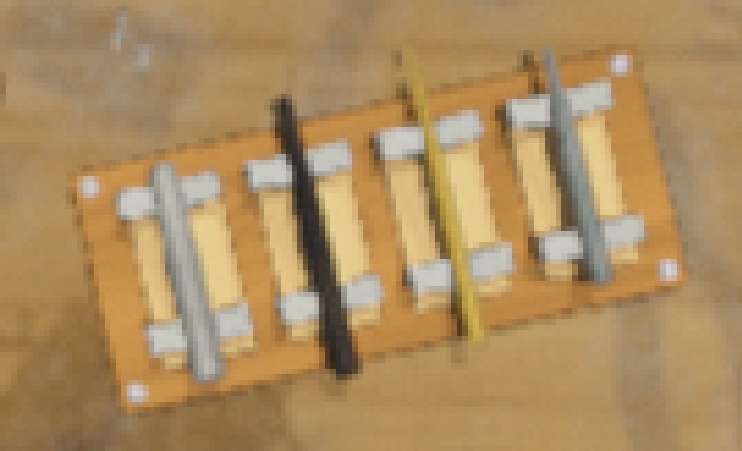

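View pics/h.png

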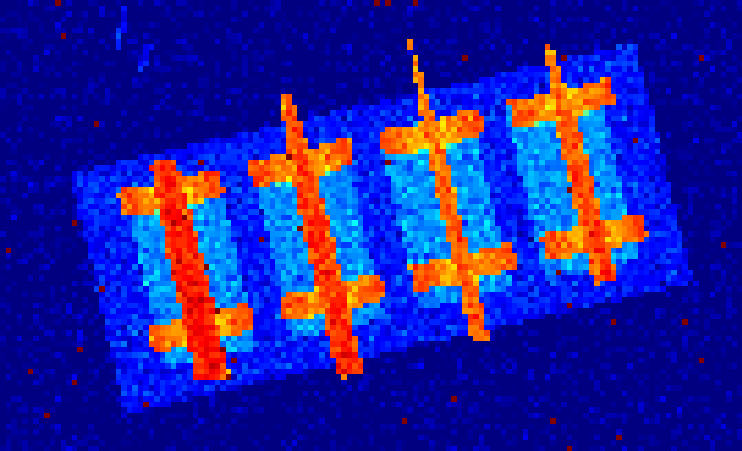

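```bash
cat >> h.py <<'E'
def ray(d,uv,z):
    n=cv2.undistortPoints(np.array(uv,np.float64).reshape(-1,1,2),d["camera_matrix"],d["distortion"]).reshape(-1,2)
    v=np.c_[n,np.ones(len(n))]@d["R"]; c=-d["R"].T@d["t"]
    return c+v*((z-c[2])/v[:,2])[:,None]
from scipy.spatial.transform import Rotation as Ro
def plan(xyz,yaw):
    "row (tool shift/0.25, rotvec/pi) to tcp xyz, tool x at yaw deg, pointing down"
    from bench import r
    o=r.get_obs(); q=o["orientation"]; A=Ro.from_quat([q[1],q[2],q[3],q[0]])
    T=Ro.from_euler('z',yaw,degrees=True)*Ro.from_euler('x',180,degrees=True)
    s=A.inv().apply(np.array(xyz)-o["position"])/.25; w=(A.inv()*T).as_rotvec()/np.pi
    print(np.round(xyz,4),round(yaw,1),"->",np.round(s,3).tolist(),np.round(w,4).tolist())
E
python3 - <<'E'
import numpy as np,cv2
from h import *
d=dict(np.load("pics/top0.npz")); W=world(d); Z=W[...,2]
def big(m):
    n,l,s,_=cv2.connectedComponentsWithStats(m.astype(np.uint8)); return [l==i for i in range(1,n) if s[i,4]>150]
def rect(m,name):
    c,s,a=cv2.minAreaRect((W[...,:2][m]*1000).astype(np.float32)); print(name,m.sum(),np.round(c,1),np.round(s,1),round(a,1))
    return np.array(c)
box=lambda u0,u1,v0,v1:np.pad(np.ones((v1-v0,u1-u0),bool),((v0,480-v1),(u0,640-u1)))
st=box(108,232,185,262); bd=box(272,395,185,258); ok=Z<.09
rc=[rect(m,"rail") for m in big(st&ok&(Z>.045))]; print("stand c",np.mean(rc,0),"gap",np.linalg.norm(rc[0]-rc[1]),"yaw",np.degrees(np.arctan2(*(rc[0]-rc[1])[::-1])))
for m in big(st&ok&(Z>.0035)): rect(m,"stand all")
for m in big(bd&ok&(Z>.006)): rect(m,"board all")
E={"doming":((163,163),(207,380),7.5),"drift":((285,96),(347,377),6),"scriber":((407,38),(477,340),4),"centre":((548,44),(601,283),5)}
for k,(a,b,rad) in E.items():
    z=.055+rad/np.cos(np.radians(25))/1000
    P=ray(d,np.array([a,b])/5.5+[265,180]-.5,z); v=P[0]-P[1]
    # refine axis y from height mask
    print(k,"mid",np.round(P.mean(0)*1000,1),"len",round(np.linalg.norm(v)*1000,1),"yaw",round(np.degrees(np.arctan2(v[1],v[0])),1))
    c=P.mean(0); m=bd&ok&(Z>.055)
    u=v/np.linalg.norm(v); q=W-c; al=q@u; la=q@np.array([-u[1],u[0],0]); m&=(abs(al)<.02)&(abs(la)<.02)
    print("   lateral corr mm",round(np.median(la[m])*1000,2),"z top",round(np.median(Z[m])*1000,1),m.sum())
E
```

```text
rail 481 [584.4 204.3] [244.4  12.6] 70.4
rail 487 [526.3 225.8] [243.2  12.6] 70.4
stand c [555.35595703 215.08880615] gap 61.8818023817361 yaw -20.343741660390748
stand all 2859 [560.  223.6] [274.  103.8] 69.3
board all 4690 [ 567.7 -195.4] [141.3 274. ] 14.7
doming mid [ 537.9 -109.    63.3] len 99.2 yaw 11.2
   lateral corr mm -1.59 z top 67.9 97
drift mid [ 553.4 -167.5   61.6] len 129.1 yaw 12.0
   lateral corr mm -0.83 z top 65.4 77
scriber mid [ 574.6 -224.    59.4] len 139.5 yaw 12.4
   lateral corr mm -0.8 z top 61.7 51
centre mid [ 585.4 -283.3   60.5] len 110.1 yaw 11.7
   lateral corr mm -0.75 z top 63.3 67
```

```bash
python3 -c "
from h import *
plan([.42,-.36,.2],12.);plan([.538,-.110,.16],12.)"
```

```text
[ 0.42 -0.36  0.2 ] 12.0 -> [0.899, -0.676, 0.123] [-0.0006, 0.0001, 0.0746]
[ 0.538 -0.11   0.16 ] 12.0 -> [1.755, -1.376, 0.284] [-0.0006, 0.0001, 0.0746]
```

```bash
python3 -m creep '[0.3,-0.22,0.04,0,0,0.025, 0.6,-0.45,0.08,0,0,0.05, 0.9,-0.68,0.12,0,0,0.075, 0.9,-0.68,0.12,0,0,0.075, 0.9,-0.68,0.12,0,0,0.075, 0.9,-0.68,0.12,0,0,0.075, 0.9,-0.68,0.12,0,0,0.075]' -0.3; python3 -c "
from h import *
plan([.538,-.110,.16],11.7)"
```

```text
clock: 0.98
position: [0.4195, -0.3603, 0.2012]
orientation: [0.0, 0.995, 0.103, -0.0]
contact_force: [0.3, -0.8, 0.1]
finger_gap: 0.0302
grasp_force: 0.0
[ 0.538 -0.11   0.16 ] 11.7 -> [0.67, -0.882, 0.164] [0.0001, 0.0002, 0.001]
```

```bash
python3 -m creep '[0.17,-0.22,0.04,0,0,0, 0.33,-0.44,0.08,0,0,0, 0.5,-0.66,0.12,0,0,0, 0.67,-0.88,0.16,0,0,0, 0.67,-0.88,0.16,0,0,0, 0.67,-0.88,0.16,0,0,0, 0.67,-0.88,0.16,0,0,0, 0.67,-0.88,0.16,0,0,0]'; python3 -c "
from h import *
plan([.538,-.110,.044],11.7)"
```

```text
clock: 1.98
position: [0.538, -0.1121, 0.1614]
orientation: [0.0, 0.995, 0.102, -0.0]
contact_force: [0.3, 0.2, 0.3]
finger_gap: 0.0299
grasp_force: 0.0
[ 0.538 -0.11   0.044] 11.7 -> [0.002, -0.009, 0.47] [0.0003, 0.0001, -0.0]
```

```bash
python3 -m creep '[0,-0.01,0.1,0,0,0, 0,-0.01,0.2,0,0,0, 0,-0.01,0.3,0,0,0, 0,-0.01,0.38,0,0,0, 0,-0.01,0.44,0,0,0, 0,-0.01,0.47,0,0,0, 0,-0.01,0.47,0,0,0, 0,-0.01,0.47,0,0,0]' && python3 -m creep '[0,0,0,0,0,0, 0,0,0,0,0,0, 0,0,0,0,0,0, 0,0,0,0,0,0, 0,0,0,0,0,0, 0,0,0,0,0,0]' -1; python3 - <<'E'
from bench import get_image
import cv2
a=get_image("top")["image"][170:262,265:400];b=get_image("side")["image"][190:290,250:370]
cv2.imwrite("pics/g1.png",cv2.resize(cv2.hconcat([cv2.resize(a,(400,300)),cv2.resize(b,(400,300))]),None,fx=1,fy=1)[...,::-1])
E
```

```text
clock: 2.98
position: [0.5385, -0.1073, 0.0445]
orientation: [0.0, 0.995, 0.104, 0.001]
contact_force: [-0.2, -0.1, 0.5]
finger_gap: 0.0302
grasp_force: 0.0
clock: 3.72
position: [0.5389, -0.108, 0.0447]
orientation: [0.001, 0.995, 0.104, 0.001]
contact_force: [-0.1, -3.5, 5.8]
finger_gap: 0.0131
grasp_force: 58.8
```

View pics/g1.png

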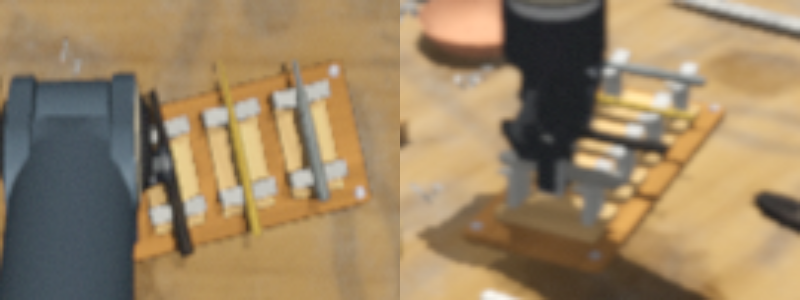

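The picture shows the fingers around the doming punch (left image ~(150,160), right ~(550,165)), and the neighbours are undisturbed. Now I lift it.

```bash
python3 -m creep '[0,0,-0.08,0,0,0, 0,0,-0.2,0,0,0, 0,0,-0.34,0,0,0, 0,0,-0.46,0,0,0, 0,0,-0.46,0,0,0]'; python3 -c "
from h import *
plan([.535,.01,.16],-5.);plan([.5249,.1304,.15],-19.9)"
```

```text
clock: 4.45
position: [0.5391, -0.1066, 0.1605]
orientation: [0.0, 0.995, 0.104, 0.002]
contact_force: [0.2, -0.8, -1.8]
finger_gap: 0.0135
grasp_force: 58.8
[0.535 0.01  0.16 ] -5.0 -> [0.081, -0.46, 0.002] [0.0001, -0.0012, 0.0942]
[0.5249 0.1304 0.15  ] -19.9 -> [0.141, -0.939, 0.042] [-0.0001, -0.0013, 0.1769]
```

```bash
python3 -m creep '[0.03,-0.19,0,0,0,0.035, 0.06,-0.38,0,0,0,0.07, 0.08,-0.57,0.01,0,0,0.105, 0.11,-0.76,0.02,0,0,0.14, 0.14,-0.94,0.04,0,0,0.177, 0.14,-0.94,0.04,0,0,0.177, 0.14,-0.94,0.04,0,0,0.177, 0.14,-0.94,0.04,0,0,0.177]'; python3 - <<'E'
from bench import get_image
import cv2
from h import *
plan([.5249,.1304,.046],-19.9)
a=get_image("top")["image"][170:270,110:270];b=get_image("side")["image"][260:380,110:300]
cv2.imwrite("pics/g2.png",cv2.hconcat([cv2.resize(a,(400,250)),cv2.resize(b,(400,250))])[...,::-1])
E
```

```text
clock: 5.45
position: [0.5234, 0.1283, 0.1481]
orientation: [0.001, 0.985, -0.174, -0.001]
contact_force: [0.3, 0.2, -0.5]
finger_gap: 0.0134
grasp_force: 58.8
[0.5249 0.1304 0.046 ] -19.9 -> [0.003, -0.01, 0.408] [0.0004, 0.0003, -0.0009]
```

View pics/g2.png

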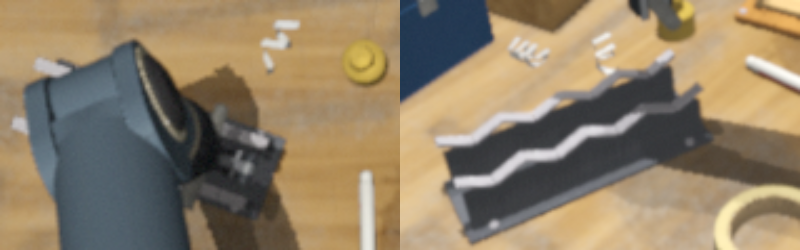

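```bash
python3 -m creep '[0,-0.01,0.12,0,0,0, 0,-0.01,0.22,0,0,0, 0,-0.01,0.3,0,0,0, 0,-0.01,0.36,0,0,0, 0,-0.01,0.39,0,0,0, 0,-0.01,0.41,0,0,0, 0,-0.01,0.41,0,0,0]' && python3 -m creep '[0,0,0,0,0,0, 0,0,0,0,0,0]'
```

```text
clock: 6.42
position: [0.5247, 0.1324, 0.0464]
orientation: [-0.0, 0.985, -0.173, 0.0]
contact_force: [1.0, -0.2, -0.7]
finger_gap: 0.0134
grasp_force: 58.8
clock: 6.68
position: [0.5248, 0.1325, 0.0468]
orientation: [-0.0, 0.985, -0.173, 0.0]
contact_force: [0.0, 0.5, -1.1]
finger_gap: 0.0135
grasp_force: 58.8
```

```bash
python3 -m creep '[0,0.008,0.008,0,0,0, 0,0.008,0.008,0,0,0, 0,0.008,0.008,0,0,0]' && python3 -m creep '[0,0.008,0.008,0,0,0, 0,0.008,0.008,0,0,0, 0,0.008,0.008,0,0,0, 0,0.008,0.008,0,0,0]' -0.35
```

```text
clock: 7.05
position: [0.5241, 0.1307, 0.0446]
orientation: [-0.0, 0.985, -0.173, 0.0]
contact_force: [0.6, 0.9, 0.8]
finger_gap: 0.0136
grasp_force: 59.0
clock: 7.55
position: [0.5231, 0.1285, 0.0423]
orientation: [0.0, 0.985, -0.173, -0.0]
contact_force: [-0.6, 1.0, -0.0]
finger_gap: 0.0279
grasp_force: 0.0
```

```bash
python3 -m creep '[0,0,-0.1,0,0,0, 0,0,-0.3,0,0,0, 0,0,-0.47,0,0,0, 0,0,-0.47,0,0,0, 0,0,-0.47,0,0,0]'; python3 -c "
from h import *
plan([.54,-.02,.16],-4.);plan([.5535,-.168,.16],11.9);plan([.525,-.07,.16],11.9)"
```

```text
clock: 8.18
position: [0.5226, 0.1284, 0.1594]
orientation: [0.0, 0.985, -0.173, -0.0]
contact_force: [-0.3, -0.4, -0.1]
finger_gap: 0.0281
grasp_force: 0.0
[ 0.54 -0.02  0.16] -4.0 -> [0.268, 0.534, -0.002] [0.0002, 0.0002, -0.0885]
[ 0.5535 -0.168   0.16  ] 11.9 -> [0.52, 1.072, -0.002] [0.0001, 0.0002, -0.1768]
[ 0.525 -0.07   0.16 ] 11.9 -> [0.279, 0.743, -0.002] [0.0001, 0.0002, -0.1768]
```

```bash
python3 -m creep '[0.1,0.2,0,0,0,-0.035, 0.2,0.4,0,0,0,-0.07, 0.29,0.6,0,0,0,-0.105, 0.39,0.8,0,0,0,-0.14, 0.48,0.98,0,0,0,-0.177, 0.48,0.98,0,0,0,-0.177, 0.48,0.98,0,0,0,-0.177]'; python3 - <<'E'
from bench import get_image
import cv2
from h import *
plan([.5535,-.168,.16],11.9);plan([.5535,-.168,.043],11.9)
d=get_image("top");np.savez("pics/t1.npz",**d)
a=d["image"][180:265,100:240];b=get_image("side")["image"][260:380,110:300]
cv2.imwrite("pics/g3.png",cv2.hconcat([cv2.resize(a,(400,250)),cv2.resize(b,(400,250))])[...,::-1])
E
```

```text
clock: 9.05
position: [0.5516, -0.1417, 0.1583]
orientation: [-0.001, 0.995, 0.104, -0.001]
contact_force: [-0.4, 0.0, 0.6]
finger_gap: 0.0274
grasp_force: 0.0
[ 0.5535 -0.168   0.16  ] 11.9 -> [-0.014, 0.104, -0.007] [-0.0006, 0.0008, 0.0001]
[ 0.5535 -0.168   0.043 ] 11.9 -> [-0.013, 0.105, 0.461] [-0.0006, 0.0008, 0.0001]
```

View pics/g3.png

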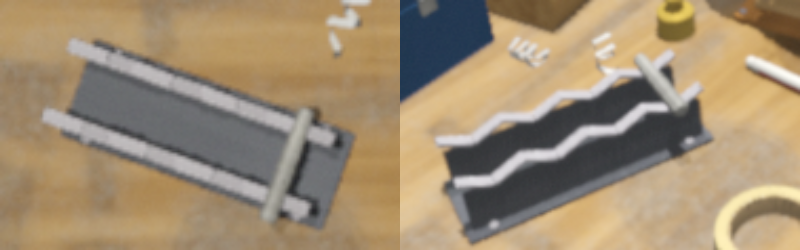

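The doming punch lies level across both rails in the right-end notch (crop ends ~(308,112) and (270,217)).

```bash
python3 -m creep '[-0.01,0.1,0,0,0,0, -0.01,0.1,0,0,0,0, -0.01,0.1,0,0,0,0, -0.01,0.1,0,0,0,0]'; python3 - <<'E'
from h import *
plan([.5535,-.168,.043],11.9)
d=dict(np.load("pics/t1.npz"))
P=ray(d,np.array([[308,112],[270,217]])/[400/140,250/85]+[100,180]-.5,.0633); m=P.mean(0)*1000; v=P[0]-P[1]
q=m[:2]-[555.4,215.1]; a=np.radians(-19.8); print("mid in stand",q@[np.cos(a),np.sin(a)],q@[-np.sin(a),np.cos(a)],"len",np.linalg.norm(v),"yaw",np.degrees(np.arctan2(v[1],v[0])))
E
```

```text
clock: 9.65
position: [0.5552, -0.166, 0.1599]
orientation: [-0.0, 0.994, 0.105, 0.0]
contact_force: [-0.1, 0.2, -0.4]
finger_gap: 0.0276
grasp_force: 0.0
[ 0.5535 -0.168   0.043 ] 11.9 -> [-0.008, 0.007, 0.467] [-0.0002, -0.0, 0.0008]
mid in stand -1.2444141112358675 -90.95739364987176 len 0.09315903806284642 yaw -19.968978891464516
```

Doming sits at stand (-1, -91) mm, yaw -20°, as it should. Next is the drift punch.

```bash
python3 -m creep '[-0.01,0.01,0.1,0,0,0, -0.01,0.01,0.2,0,0,0, -0.01,0.01,0.3,0,0,0, -0.01,0.01,0.38,0,0,0, -0.01,0.01,0.44,0,0,0, -0.01,0.01,0.47,0,0,0, -0.01,0.01,0.47,0,0,0, -0.01,0.01,0.47,0,0,0]' && python3 -m creep '[0,0,0,0,0,0, 0,0,0,0,0,0, 0,0,0,0,0,0, 0,0,0,0,0,0, 0,0,0,0,0,0, 0,0,0,0,0,0]' -1 && python3 -m creep '[0,0,-0.08,0,0,0, 0,0,-0.2,0,0,0, 0,0,-0.34,0,0,0, 0,0,-0.47,0,0,0, 0,0,-0.47,0,0,0]'; python3 -c "
from h import *
plan([.5452,.1869,.15],-19.9)"
```

```text
clock: 10.65
position: [0.5538, -0.1707, 0.043]
orientation: [0.0, 0.995, 0.104, 0.001]
contact_force: [-0.2, 0.5, -0.0]
finger_gap: 0.0276
grasp_force: 0.0
clock: 11.4
position: [0.5538, -0.1702, 0.0431]
orientation: [-0.0, 0.995, 0.104, 0.001]
contact_force: [-0.4, 2.5, 6.6]
finger_gap: 0.0109
grasp_force: 58.6
clock: 12.02
position: [0.5548, -0.1715, 0.1623]
orientation: [0.001, 0.995, 0.104, 0.003]
contact_force: [0.5, -0.4, -1.0]
finger_gap: 0.0103
grasp_force: 58.5
[0.5452 0.1869 0.15  ] -19.9 -> [0.258, -1.411, 0.046] [0.0005, -0.0018, 0.1767]
```

```bash
python3 -m creep '[0.04,-0.19,0,0,0,0.035, 0.07,-0.38,0,0,0,0.07, 0.11,-0.57,0.01,0,0,0.105, 0.14,-0.76,0.02,0,0,0.14, 0.18,-0.95,0.03,0,0,0.177, 0.18,-0.95,0.03,0,0,0.177, 0.18,-0.95,0.03,0,0,0.177]'; python3 -c "
from h import *
plan([.5452,.1869,.15],-19.9)"
```

```text
clock: 12.9
position: [0.5475, 0.0701, 0.1511]
orientation: [0.001, 0.985, -0.173, -0.001]
contact_force: [-0.3, 0.0, -0.7]
finger_gap: 0.0104
grasp_force: 58.6
[0.5452 0.1869 0.15  ] -19.9 -> [-0.168, -0.436, 0.004] [0.0006, 0.0005, -0.0001]
```

```bash
python3 -m creep '[-0.07,-0.18,0,0,0,0, -0.14,-0.36,0,0,0,0, -0.17,-0.43,0,0,0,0, -0.17,-0.43,0,0,0,0, -0.17,-0.43,0,0,0,0, -0.17,-0.43,0,0,0,0]'; python3 -c "
from h import *
plan([.5452,.1869,.044],-19.9)"
```

```text
clock: 13.65
position: [0.5453, 0.1842, 0.1522]
orientation: [0.001, 0.985, -0.175, 0.0]
contact_force: [-0.1, -0.0, -0.7]
finger_gap: 0.0102
grasp_force: 58.7
[0.5452 0.1869 0.044 ] -19.9 -> [-0.004, -0.011, 0.433] [0.0004, -0.0001, -0.0012]
```

```bash
python3 -m creep '[0,-0.01,0.12,0,0,0, 0,-0.01,0.24,0,0,0, 0,-0.01,0.33,0,0,0, 0,-0.01,0.39,0,0,0, 0,-0.01,0.42,0,0,0, 0,-0.01,0.435,0,0,0, 0,-0.01,0.435,0,0,0, 0,-0.01,0.435,0,0,0]' && python3 -m creep '[0,0,0,0,0,0, 0,0,0,0,0,0]'
```

```text
clock: 14.65
position: [0.5461, 0.1892, 0.0442]
orientation: [-0.0, 0.985, -0.173, 0.001]
contact_force: [0.1, 0.2, -0.3]
finger_gap: 0.0104
grasp_force: 58.7
clock: 14.9
position: [0.5458, 0.1891, 0.0438]
orientation: [-0.0, 0.985, -0.173, 0.0]
contact_force: [-0.2, 0.9, -1.3]
finger_gap: 0.0103
grasp_force: 58.7
```

```bash
python3 -m creep '[0,0.008,0.006,0,0,0, 0,0.008,0.006,0,0,0, 0,0.008,0.006,0,0,0]' && python3 -m creep '[0,0,0,0,0,0, 0,0,0,0,0,0, 0,0,0,0,0,0, 0,0,0,0,0,0]' -0.35 && python3 -m creep '[0,0,-0.1,0,0,0, 0,0,-0.3,0,0,0, 0,0,-0.47,0,0,0, 0,0,-0.47,0,0,0, 0,0,-0.47,0,0,0]'; python3 -c "
from h import *
plan([.5745,-.2245,.16],12.2)"
```

```text
clock: 15.28
position: [0.5452, 0.187, 0.0422]
orientation: [0.0, 0.985, -0.173, 0.0]
contact_force: [0.1, -0.2, 2.5]
finger_gap: 0.0104
grasp_force: 58.9
clock: 15.78
position: [0.545, 0.1871, 0.042]
orientation: [0.0, 0.985, -0.173, 0.0]
contact_force: [-0.1, -0.4, -0.5]
finger_gap: 0.0276
grasp_force: 0.0
clock: 16.4
position: [0.5445, 0.1868, 0.1591]
orientation: [0.0, 0.985, -0.173, -0.0]
contact_force: [-0.6, -0.3, -0.4]
finger_gap: 0.0275
grasp_force: 0.0
[ 0.5745 -0.2245  0.16  ] 12.2 -> [0.674, 1.506, -0.003] [0.0002, 0.0002, -0.1785]
```

```bash
python3 -m creep '[0.09,0.19,0,0,0,-0.035, 0.17,0.38,0,0,0,-0.07, 0.26,0.57,0,0,0,-0.105, 0.34,0.76,0,0,0,-0.14, 0.43,0.96,0,0,0,-0.178, 0.43,0.96,0,0,0,-0.178, 0.43,0.96,0,0,0,-0.178]'; python3 -c "
from h import *
plan([.5745,-.2245,.16],12.2)"
```

```text
clock: 17.27
position: [0.5634, -0.0747, 0.1581]
orientation: [-0.001, 0.994, 0.105, -0.001]
contact_force: [0.0, 0.0, -0.2]
finger_gap: 0.0275
grasp_force: 0.0
[ 0.5745 -0.2245  0.16  ] 12.2 -> [-0.082, 0.595, -0.008] [-0.0005, 0.0008, -0.0007]
```

```bash
python3 -m creep '[-0.03,0.2,0,0,0,0, -0.06,0.4,0,0,0,0, -0.08,0.59,0,0,0,0, -0.08,0.59,0,0,0,0, -0.08,0.59,0,0,0,0, -0.08,0.59,0,0,0,0]'; python3 - <<'E'
from bench import get_image
from h import *
plan([.5745,-.2245,.0405],12.2)
d=get_image("top");np.savez("pics/t2.npz",**d)
a=d["image"][180:265,100:240];b=get_image("side")["image"][200:380,110:370]
cv2.imwrite("pics/g4.png",cv2.hconcat([cv2.resize(a,(400,250)),cv2.resize(b,(400,250))])[...,::-1])
E
```

```text
clock: 18.02
position: [0.576, -0.2206, 0.1594]
orientation: [-0.001, 0.994, 0.107, -0.0]
contact_force: [-0.0, 0.0, -0.9]
finger_gap: 0.028
grasp_force: 0.0
[ 0.5745 -0.2245  0.0405] 12.2 -> [-0.009, 0.014, 0.475] [-0.0004, 0.0, 0.0008]
```

View pics/g4.png

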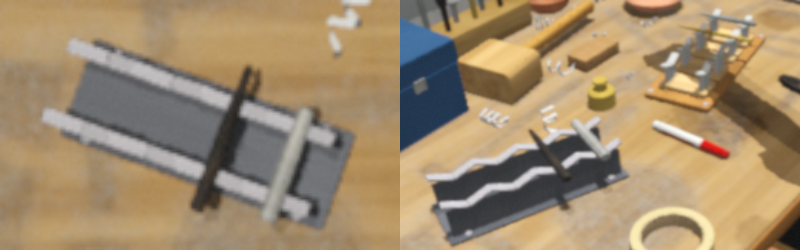

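The drift punch lies across both rails in the second notch from the right (crop ends ~(248,70) and (198,208)). Next is the scriber.

```bash
python3 -m creep '[-0.01,0.01,0.1,0,0,0, -0.01,0.01,0.2,0,0,0, -0.01,0.01,0.3,0,0,0, -0.01,0.01,0.38,0,0,0, -0.01,0.01,0.44,0,0,0, -0.01,0.01,0.475,0,0,0, -0.01,0.01,0.475,0,0,0, -0.01,0.01,0.475,0,0,0]' && python3 -m creep '[0,0,0,0,0,0, 0,0,0,0,0,0, 0,0,0,0,0,0, 0,0,0,0,0,0, 0,0,0,0,0,0, 0,0,0,0,0,0]' -1 && python3 -m creep '[0,0,-0.08,0,0,0, 0,0,-0.2,0,0,0, 0,0,-0.34,0,0,0, 0,0,-0.47,0,0,0, 0,0,-0.47,0,0,0]'; python3 -c "
from h import *
plan([.5656,.2433,.15],-19.9)"
```

```text
clock: 19.12
position: [0.5744, -0.2267, 0.0415]
orientation: [0.0, 0.994, 0.105, 0.001]
contact_force: [-0.1, -0.0, 0.6]
finger_gap: 0.0279
grasp_force: 0.0
clock: 19.88
position: [0.5742, -0.2264, 0.0414]
orientation: [0.0, 0.994, 0.106, 0.0]
contact_force: [-0.7, 2.2, 5.1]
finger_gap: 0.0062
grasp_force: 58.8
clock: 20.5
position: [0.5756, -0.2274, 0.1622]
orientation: [0.002, 0.994, 0.105, 0.003]
contact_force: [-0.7, -0.1, -0.1]
finger_gap: 0.0057
grasp_force: 58.6
[0.5656 0.2433 0.15  ] -19.9 -> [0.355, -1.85, 0.044] [0.0007, -0.0022, 0.1777]
```

```bash
python3 -m creep '[0.04,-0.19,0,0,0,0.035, 0.07,-0.38,0,0,0,0.07, 0.11,-0.57,0,0,0,0.105, 0.14,-0.76,0,0,0,0.14, 0.18,-0.95,0,0,0,0.178, 0.18,-0.95,0,0,0,0.178, 0.18,-0.95,0,0,0,0.178]'; python3 -c "
from h import *
plan([.5656,.2433,.15],-19.9)"
```

```text
clock: 21.38
position: [0.5675, 0.0143, 0.1578]
orientation: [0.001, 0.985, -0.173, -0.0]
contact_force: [-0.3, -0.8, -0.8]
finger_gap: 0.0057
grasp_force: 58.6
[0.5656 0.2433 0.15  ] -19.9 -> [-0.319, -0.859, 0.03] [0.0004, 0.0002, -0.0001]
```

```bash
python3 -m creep '[-0.08,-0.21,0,0,0,0, -0.16,-0.42,0,0,0,0, -0.24,-0.63,0.01,0,0,0, -0.31,-0.81,0.02,0,0,0, -0.32,-0.86,0.03,0,0,0, -0.32,-0.86,0.03,0,0,0, -0.32,-0.86,0.03,0,0,0, -0.32,-0.86,0.03,0,0,0]'; python3 -c "
from h import *
plan([.5656,.2433,.0415],-19.9)"
```

```text
clock: 22.38
position: [0.5666, 0.2421, 0.1509]
orientation: [0.0, 0.985, -0.175, 0.0]
contact_force: [0.1, -0.0, 0.1]
finger_gap: 0.0058
grasp_force: 58.7
[0.5656 0.2433 0.0415] -19.9 -> [-0.006, -0.003, 0.438] [0.0003, -0.0002, -0.0012]
```

```bash
python3 -m creep '[0,0,0.12,0,0,0, 0,0,0.24,0,0,0, 0,0,0.33,0,0,0, 0,0,0.39,0,0,0, 0,0,0.42,0,0,0, 0,0,0.435,0,0,0, 0,0,0.435,0,0,0, 0,0,0.435,0,0,0]' && python3 -m creep '[0,0,0.004,0,0,0, 0,0,0.004,0,0,0, 0,0,0.004,0,0,0]'
```

```text
clock: 23.38
position: [0.5665, 0.2448, 0.0428]
orientation: [-0.0, 0.985, -0.173, 0.001]
contact_force: [0.2, 0.5, -0.1]
finger_gap: 0.0057
grasp_force: 58.7
clock: 23.75
position: [0.5664, 0.2447, 0.0415]
orientation: [-0.0, 0.985, -0.173, 0.0]
contact_force: [0.8, 0.1, 2.1]
finger_gap: 0.0056
grasp_force: 58.9
```

Light contact, so I release and rise.

```bash
python3 -m creep '[0,0,0,0,0,0, 0,0,0,0,0,0, 0,0,0,0,0,0, 0,0,0,0,0,0]' -0.4 && python3 -m creep '[0,0,-0.1,0,0,0, 0,0,-0.3,0,0,0, 0,0,-0.47,0,0,0, 0,0,-0.47,0,0,0, 0,0,-0.47,0,0,0]'; python3 -c "
from h import *
plan([.5855,-.2838,.16],11.9)"
```

```text
clock: 24.25
position: [0.5659, 0.2445, 0.0409]
orientation: [0.0, 0.985, -0.173, -0.0]
contact_force: [1.3, -0.4, -0.2]
finger_gap: 0.0257
grasp_force: 0.0
clock: 24.88
position: [0.5655, 0.2442, 0.158]
orientation: [0.0, 0.985, -0.173, -0.0]
contact_force: [-0.3, -0.7, -0.9]
finger_gap: 0.0258
grasp_force: 0.0
[ 0.5855 -0.2838  0.16  ] 11.9 -> [0.795, 1.958, -0.007] [0.0002, 0.0003, -0.1768]
```

```bash
python3 -m creep '[0.08,0.2,0,0,0,-0.035, 0.16,0.4,0,0,0,-0.07, 0.24,0.6,0,0,0,-0.105, 0.32,0.8,0,0,0,-0.14, 0.4,0.98,0,0,0,-0.177, 0.4,0.98,0,0,0,-0.177, 0.4,0.98,0,0,0,-0.177]'; python3 -c "
from h import *
plan([.5855,-.2838,.16],11.9)"
```

```text
clock: 25.75
position: [0.5756, -0.0193, 0.1572]
orientation: [-0.001, 0.995, 0.104, -0.001]
contact_force: [0.9, 1.4, -0.0]
finger_gap: 0.0256
grasp_force: 0.0
[ 0.5855 -0.2838  0.16  ] 11.9 -> [-0.18, 1.043, -0.012] [-0.0004, 0.0007, 0.0001]
```

```bash
python3 -m creep '[-0.04,0.21,0,0,0,0, -0.08,0.42,0,0,0,0, -0.12,0.63,0,0,0,0, -0.16,0.84,0,0,0,0, -0.18,1,-0.01,0,0,0, -0.18,1,-0.01,0,0,0, -0.18,1,-0.01,0,0,0, -0.18,1,-0.01,0,0,0]'; python3 - <<'E'
from bench import get_image
from h import *
plan([.5855,-.2838,.0415],11.9)
d=get_image("top");np.savez("pics/t3.npz",**d)
a=d["image"][180:265,100:240];b=get_image("side")["image"][200:380,110:370]
cv2.imwrite("pics/g5.png",cv2.hconcat([cv2.resize(a,(400,250)),cv2.resize(b,(400,250))])[...,::-1])
E
```

```text
clock: 26.75
position: [0.5848, -0.2708, 0.1608]
orientation: [-0.001, 0.994, 0.106, -0.0]
contact_force: [0.3, -0.3, 0.1]
finger_gap: 0.0255
grasp_force: 0.0
[ 0.5855 -0.2838  0.0415] 11.9 -> [-0.008, 0.052, 0.477] [-0.0004, -0.0, 0.0014]
```

View pics/g5.png

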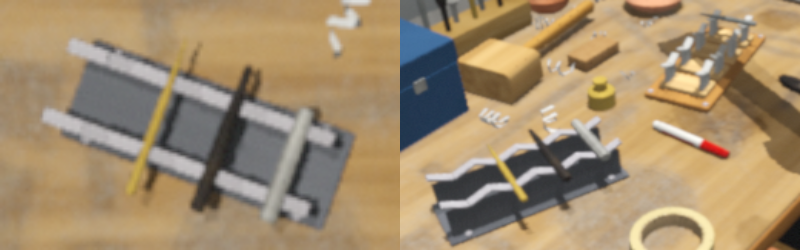

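The scriber lies in the third notch from the right (crop ends ~(183,47) and (132,190)). Next I line up on the centre punch.

```bash
python3 -m creep '[0,0.045,0,0,0,0, 0,0.045,0,0,0,0, 0,0.045,0,0,0,0, 0,0.045,0,0,0,0]'; python3 -c "
from h import *
plan([.5855,-.2838,.0415],11.9)"
```

```text
clock: 27.35
position: [0.5864, -0.2847, 0.161]
orientation: [-0.0, 0.995, 0.104, 0.0]
contact_force: [-0.1, -0.2, -0.2]
finger_gap: 0.0258
grasp_force: 0.0
[ 0.5855 -0.2838  0.0415] 11.9 -> [-0.003, -0.004, 0.478] [-0.0001, -0.0, 0.0002]
```

```bash
python3 -m creep '[0,0,0.1,0,0,0, 0,0,0.2,0,0,0, 0,0,0.3,0,0,0, 0,0,0.38,0,0,0, 0,0,0.44,0,0,0, 0,0,0.475,0,0,0, 0,0,0.475,0,0,0, 0,0,0.475,0,0,0]' && python3 -m creep '[0,0,0,0,0,0, 0,0,0,0,0,0, 0,0,0,0,0,0, 0,0,0,0,0,0, 0,0,0,0,0,0, 0,0,0,0,0,0]' -1 && python3 -m creep '[0,0,-0.08,0,0,0, 0,0,-0.2,0,0,0, 0,0,-0.34,0,0,0, 0,0,-0.47,0,0,0, 0,0,-0.47,0,0,0]'; python3 -c "
from h import *
plan([.5859,.2998,.15],-19.9)"
```

```text
clock: 28.35
position: [0.5871, -0.2851, 0.0431]
orientation: [0.0, 0.995, 0.104, 0.001]
contact_force: [0.1, -0.4, -0.0]
finger_gap: 0.0255
grasp_force: 0.0
clock: 29.1
position: [0.5871, -0.2845, 0.0432]
orientation: [0.0, 0.995, 0.104, 0.001]
contact_force: [0.2, 2.2, 5.4]
finger_gap: 0.0085
grasp_force: 58.7
clock: 29.72
position: [0.5883, -0.286, 0.1637]
orientation: [0.002, 0.995, 0.104, 0.003]
contact_force: [0.3, -0.1, -0.3]
finger_gap: 0.0085
grasp_force: 58.5
[0.5859 0.2998 0.15  ] -19.9 -> [0.474, -2.295, 0.047] [0.0009, -0.0022, 0.1767]
```

```bash
python3 -m creep '[0.04,-0.19,0,0,0,0.035, 0.08,-0.38,0,0,0,0.07, 0.12,-0.57,0,0,0,0.105, 0.16,-0.76,0,0,0,0.14, 0.2,-0.98,0,0,0,0.177, 0.2,-0.98,0,0,0,0.177, 0.2,-0.98,0,0,0,0.177]'; python3 -c "
from h import *
plan([.5859,.2998,.15],-19.9)"
```

```text
clock: 30.6
position: [0.5841, -0.0352, 0.1591]
orientation: [0.001, 0.985, -0.173, -0.001]
contact_force: [0.2, -2.0, -0.7]
finger_gap: 0.0084
grasp_force: 58.6
[0.5859 0.2998 0.15  ] -19.9 -> [-0.449, -1.263, 0.035] [0.0004, 0.0003, 0.0001]
```

```bash
python3 -m creep '[-0.07,-0.2,0,0,0,0, -0.14,-0.4,0,0,0,0, -0.22,-0.6,0,0,0,0, -0.29,-0.8,0,0,0,0, -0.35,-0.98,0,0,0,0, -0.35,-0.98,0,0,0,0, -0.35,-0.98,0,0,0,0]'; python3 -c "
from h import *
plan([.5859,.2998,.15],-19.9)"
```

```text
clock: 31.48
position: [0.5866, 0.2228, 0.1591]
orientation: [0.001, 0.985, -0.174, -0.0]
contact_force: [0.5, -0.3, -1.0]
finger_gap: 0.0087
grasp_force: 58.7
[0.5859 0.2998 0.15  ] -19.9 -> [-0.108, -0.288, 0.036] [0.0007, -0.0, -0.001]
```

```bash
python3 -m creep '[-0.06,-0.15,0.01,0,0,0, -0.11,-0.28,0.03,0,0,0, -0.11,-0.28,0.03,0,0,0, -0.11,-0.28,0.03,0,0,0, -0.11,-0.28,0.03,0,0,0]'; python3 -c "
from h import *
plan([.5859,.2998,.043],-19.9)"
```

```text
clock: 32.1
position: [0.585, 0.2978, 0.1523]
orientation: [0.001, 0.985, -0.175, 0.0]
contact_force: [-0.4, -1.4, -0.9]
finger_gap: 0.0085
grasp_force: 58.8
[0.5859 0.2998 0.043 ] -19.9 -> [0.0, -0.009, 0.437] [0.0004, -0.0003, -0.0014]
```

```bash
python3 -m creep '[0,0,0.12,0,0,0, 0,0,0.24,0,0,0, 0,0,0.33,0,0,0, 0,0,0.39,0,0,0, 0,0,0.42,0,0,0, 0,0,0.437,0,0,0, 0,0,0.437,0,0,0, 0,0,0.437,0,0,0]' && python3 -m creep '[0,0,0.004,0,0,0, 0,0,0.004,0,0,0, 0,0,0.004,0,0,0]'
```

```text
clock: 33.1
position: [0.5844, 0.3009, 0.0438]
orientation: [-0.0, 0.985, -0.173, 0.0]
contact_force: [0.4, 0.5, -0.5]
finger_gap: 0.0086
grasp_force: 58.8
clock: 33.48
position: [0.5845, 0.3009, 0.0428]
orientation: [-0.0, 0.985, -0.173, 0.001]
contact_force: [0.4, -0.2, 4.0]
finger_gap: 0.0082
grasp_force: 59.3
```

Contact; release, rise, and back off to the right for a clear view.

```bash
python3 -m creep '[0,0,0,0,0,0, 0,0,0,0,0,0, 0,0,0,0,0,0, 0,0,0,0,0,0]' -0.4 && python3 -m creep '[0,0,-0.1,0,0,0, 0,0,-0.3,0,0,0, 0,0,-0.5,0,0,0, 0,0,-0.5,0,0,0]' && python3 -m creep '[0.08,0.22,0,0,0,0, 0.16,0.44,0,0,0,0, 0.24,0.66,0,0,0,0, 0.32,0.88,0,0,0,0, 0.36,0.98,0,0,0,0, 0.36,0.98,0,0,0,0, 0.36,0.98,0,0,0,0, 0.36,0.98,0,0,0,0]' && python3 -m creep '[0.04,0.22,0,0,0,0, 0.08,0.44,0,0,0,0, 0.08,0.44,0,0,0,0, 0.08,0.44,0,0,0,0, 0.08,0.44,0,0,0,0]'; python3 - <<'E'
from bench import get_image
from h import *
d=get_image("top");np.savez("pics/t4.npz",**d)
a=d["image"][180:265,100:240];b=get_image("side")["image"][260:380,110:300]
cv2.imwrite("pics/g6.png",cv2.vconcat([cv2.resize(a,(560,340),interpolation=cv2.INTER_CUBIC),cv2.resize(b,(560,260))])[...,::-1])
E
```

```text
clock: 33.98
position: [0.5839, 0.3005, 0.0418]
orientation: [0.0, 0.985, -0.173, -0.0]
contact_force: [0.1, -0.2, 0.5]
finger_gap: 0.0256
grasp_force: 0.0
clock: 34.48
position: [0.5866, 0.3022, 0.1722]
orientation: [-0.003, 0.985, -0.173, 0.004]
contact_force: [-0.2, -0.5, -0.6]
finger_gap: 0.0256
grasp_force: 0.0
clock: 35.48
position: [0.5849, 0.0418, 0.1668]
orientation: [-0.0, 0.985, -0.171, -0.0]
contact_force: [-1.2, -0.1, 0.7]
finger_gap: 0.0254
grasp_force: 0.0
clock: 36.1
position: [0.5668, -0.0681, 0.1671]
orientation: [-0.0, 0.985, -0.171, 0.0]
contact_force: [-1.2, -0.9, -0.1]
finger_gap: 0.0258
grasp_force: 0.0
```

View pics/g6.png

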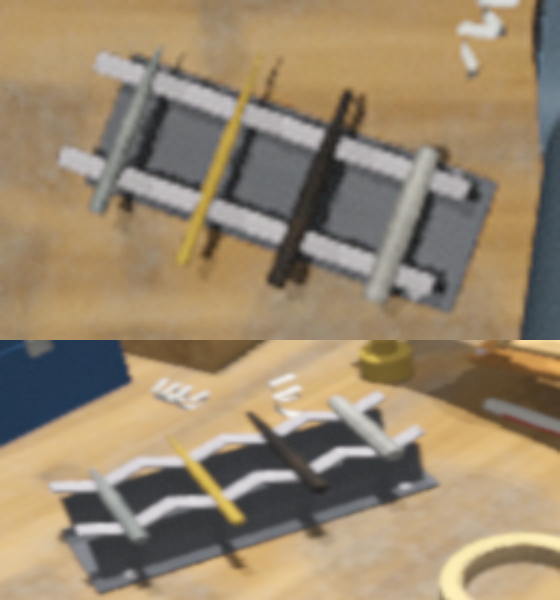

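All four lie across both rails: centre (158,48)-(97,210), scriber (258,62)-(183,263), drift (348,92)-(277,285), doming (430,148)-(376,300). I'll check these in numbers before handing in.

```bash
python3 - <<'E'
from h import *
d=dict(np.load("pics/t4.npz")); a=np.radians(-19.8)
for k,p,q,z in(("centre",(158,48),(97,210),.0605),("scriber",(258,60),(183,264),.0594),("drift",(348,92),(277,285),.0616),("doming",(430,148),(376,300),.0633)):
    P=ray(d,np.array([p,q])/4+[100,180]-.5,z); v=P[0]-P[1]; m=P.mean(0)[:2]*1000-[555.4,215.1]
    print(k,np.round([m@[np.cos(a),np.sin(a)],m@[-np.sin(a),np.cos(a)],np.linalg.norm(v)*1000,np.degrees(np.arctan2(v[1],v[0]))],1))
E
```

```text
centre [ -2.9  90.9 106.3 -19.7]
scriber [ -3.   30.1 133.5 -19.4]
drift [  0.4 -29.7 126.  -19.6]
doming [ -1.7 -90.1  98.6 -19.1]
```

```bash
python3 -c "
from bench import workorder,r
print(r.get_obs()['clock'],workorder.hand_in())"
```

```text
the job is handed in; nothing more can be done
36.2 None
```

The job is handed in at 36.2 s: all four punches lie released in the mirrored notches of the stand, measured about 1 mm from the notch centres, 3 mm from midway between the rails and 1° from square; the hand-in returned no verdict.

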